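# Seat the slide carrier on its pin and shut the hybridisation clamp

## Robot

A 6-joint arm with a two-finger parallel gripper is mounted at the origin on the work surface. World frame = base frame: x ahead of the robot, y to its left, z up, the work surface at z = 0. Lengths are in m, angles in rad, forces in N, time in s.
With the tool pointing down it reaches from about 0.3 to 0.875 m from the base axis. Payload 4.2 kg.
Tool frame: the origin (TCP) lies between the finger pads; the fingertips stand 25 mm ahead of it and the grasp point (between the pads) lies 6 mm ahead of it; z points along the fingers, y is the direction in which the jaws open and shut (so a half turn about z gives the same grasp; the last joint's range is limited). The gripper opens to 85 mm and grips with 20 to 120 N. Pads are 22 mm wide; open, the fingers measure 114 mm over their backs; the gripper's body (76 mm by 85 mm) begins 54 mm behind the grasp point. The pads swing forward as they close: fully open they stand 13 mm farther back than shut.
Start: joints at [1.256, 0.32, 1.565, -0, 1.257, -0.02], TCP at [0.167, 0.55, 0.223] pointing down, gripper open.
Joint ranges: [-3.11, 3.11], [-0.84, 2.01], [0.21, 2.61], [-1.34, 4.49], [0.05, 2.63], [-2.56, 2.56]. Speed limits (rad/s): [2.57, 2.57, 3.14, 3.14, 3.14, 3.14].

## Interface

Orientations are given as a 3x3 rotation matrix whose columns are the frame's x, y, z axes.
In Python, from bench import * gives the robot as it stands. Calls block until the motion is done:
- movep(position, orientation): joint-space move of the TCP to a pose.
- move_linear(position, rotation=None, speed=0.15, threshold=None): straight line of the TCP; rotation=None keeps the orientation; speed is the mean speed in m/s. With threshold (N) it stops when the force on the tool has changed by that much, and returns True; else False.
- move_j(angles): joint-space move.
- gripper_to(opening, squeeze=None): opening from 0.0 (shut) to 1.0 (fully open); squeeze is the grip in N (None keeps the last); returns when the fingers have stopped.
- pause(seconds).
- solve_ik(position, orientation): joint angles nearest the present ones, or None.
- grab_frame(name): name is "scene" or "top" or "wrist"; returns the picture (480x640x3 uint8, blue, green, red); there is no depth.
- camera_params(name): a dict with "intrinsics" (3x3 intrinsics, pixels), "rvec" (rotation vector, rad) and "tvec" (3), from world to camera coordinates, as OpenCV has them. Camera axes: x right, y down, z forward; pixel columns grow to the right and rows downward; lengths in m; the calibration is good to about 2 mm. A picture is of the moment at which its call begins: read the wrist's pose just before it. camera_params takes no time and is no camera call; for the wrist camera it gives the pose at the moment of the call.
A pose or a line that the arm cannot do raises Unreachable and nothing moves.
- hand_in(): hands the job in, once; it reports no verdict.
Readings, each from a call of its own:
- read_time_s(): time.
- read_joint_pos(): joint angles.
- read_qd(): joint speeds.
- read_joint_torque(): joint torques, N m.
- read_tcp_pos(): TCP position.
- read_orientation(): TCP orientation.
- read_contact_force(): force on the tool from outside, world axes, zero at the start.
- read_moment(): the same for the moment, N m.
- read_grip_width(): opening from 0.0 (shut) to 1.0 (fully open).
Only numpy, scipy, OpenCV 4.12 (cv2) and the standard library are available. Lean on these libraries where they do the work, as an engineer would, in place of code of your own. Each camera call takes 0.05 s, during which the arm holds its last target. There are 200 camera calls.

## Task

Lift the two-slide carrier by its grip and put it in the channel of the hybridisation clamp, feeling along the channel for the place where it drops over the locating pin and sits fully down on the channel floor. Only once it is fully down, swing the hinged clamp frame shut over it, then let go. Leave the other things on the bench where they are.

Things in the scene. Friction and masses are not known exactly. Their poses are not given: they have to be found in the camera images.
- carrier_grip (a point): Centre of the upright grip block of the loose grey plastic slide carrier (about 0.25 kg, starts flat on the bench). The block is 36 mm along x, 14 mm thick along y, and stands from 14 to 58 mm above the carrier's underside; this point is 36 mm above the underside, midway along x and y. Pinch it across y. z is up.
- carrier_under (a point): Centre of the carrier's underside, 36 mm under carrier_grip, same axes. The plate is 92 mm along x, 104 mm along y, 14 mm thick, two glass slides flush in its top, one each side of the grip. In the middle of the underside is a blind slot 20 mm along x, 13 mm along y, 9 mm deep. It fits either way round (half a turn).
- base: Fixed aluminium base of the hybridisation clamp; origin on the bench under the channel's middle, x towards the hinge, y along the channel. Slab x -63 to +87, y -95 to +95 mm. Channel along y, ends open, 95 mm wide between walls (carrier x across it, 1.5 mm play each side). Walls 12 mm above the floor, the top 4 mm flared at 45 degrees.
- channel_mid (a point): Middle of the channel floor, 16 mm above the bench, base's axes. On the centreline of the floor stands a fixed steel pin, 10 mm across, 7 mm high, bevelled to 7 mm at the top. Its place along y differs each time, up to 12 mm either side of this point, and is not measured. The carrier's slot goes over it with 1.5 mm play each way along y.
- channel_end (a point): Middle of the channel floor's open end at base y = +95 mm; base's axes. Seating: a carrier resting on top of the pin stands 7 mm too high, its underside 23 mm above the bench; fully down its underside is on the floor, 16 mm above the bench, and the pin keeps it from sliding along y.
- clamp_hinge (a point): Point on the clamp frame's hinge axis, fixed to the base at x = +68 mm, y = 0, 34.5 mm above the bench; the hinge axis is the base's y. Two hinge cheeks stand at base y = +86 and -86 mm, 46 mm above the bench.
- clamp (a joint): Clamp frame angle, rad: 0 shut (level over the channel, pointing to base -x), 1.57 upright, range 0 to 1.85. Friction holds it where left; 1 to 3 N at the tongue moves it. Flat steel frame, 152 mm wide, 8 mm bar; cross bars 26 and 110 mm from the hinge come down on the carrier's rims, its grip passing through the window. It cannot shut over a raised carrier.
- clamp_tongue (a point): Grip point on the frame's tongue, 150 mm from the hinge axis: at angle q it is the hinge plus 150 mm times (-cos q along base x, sin q up). The tongue is a flat tab on the outer bar, 24 mm wide along y, 8 mm thick, from 114 to 162 mm from the hinge. Pinched from above across the 24 mm it turns between the fingers; or push it.
- staining_box_mid (a point): Bystander, leave alone: middle of a loose mint plastic staining box, open on top, 62 x 92 mm, 72 mm high.
- cap_a_mid (a point): Bystander, leave alone: middle of a loose orange cap ring, 42 mm across, 13 mm high.
- cap_b_mid (a point): Bystander, leave alone: a second loose orange cap ring, 42 mm across, 13 mm high.
- bottle_mid (a point): Bystander, leave alone: middle of a loose glass bottle with an orange cap, 72 mm across, 160 mm high.
- mailer_mid (a point): Bystander, leave alone: middle of a loose black plastic slide mailer, 30 x 85 mm, 18 mm high.
Not all that is in view belongs to the job. What is shaped like the part that bears carrier_grip but red or yellow is not meant.

How it is judged:
By the outcome, as a careful person would: the job done as asked, in the order asked, and still so for the second after the job is handed in, with the robot touching nothing.
It also fails if it takes over 61 s, if anything falls off the work surface, if the arm or the gripper's body presses on something with over 40 N, if the wrist force passes 120 N, or if a joint passes its speed limit or range.

## Working session

There is one attempt and no reset: what is moved stays moved. The work goes in short steps, each a Python script; the robot and the scene stay as the last script left them, time stands still between calls to the robot, and variables do not carry over. Pictures are saved under pics/ and viewed, about 8 in all and at most 12, crops included, and the job is handed in when it is done.

```bash
mkdir -p pics; ls
python3 - <<'E'
from bench import *
import cv2
for n in("scene","top"):
    cv2.imwrite(f"pics/{n}0.png",grab_frame(n)); c=camera_params(n)
    print(n,c["intrinsics"],c["rvec"],c["tvec"])
print(read_time_s(),read_tcp_pos(),read_orientation())
E
```

```text
pics
scene [[594.80864864   0.         321.92108806]
 [  0.         594.80864864 243.7418257 ]
 [  0.           0.           1.        ]] [ 1.27932576  2.25624078 -0.96137963] [ 0.28786158 -0.25126691  1.49401914]
top [[619.25397076   0.         316.51609281]
 [  0.         619.25397076 234.20212081]
 [  0.           0.           1.        ]] [ 2.11890888 -2.12778763  0.20186516] [-0.01096079  0.53335609  1.15861513]
0.1 [0.16693612 0.54978703 0.22208368] [[-9.56857462e-01  2.90557355e-01 -4.70280732e-04]
 [ 2.90557735e-01  9.56856318e-01 -1.47965995e-03]
 [ 2.00650078e-05 -1.55246737e-03 -9.99998795e-01]]
```

View pics/scene0.png

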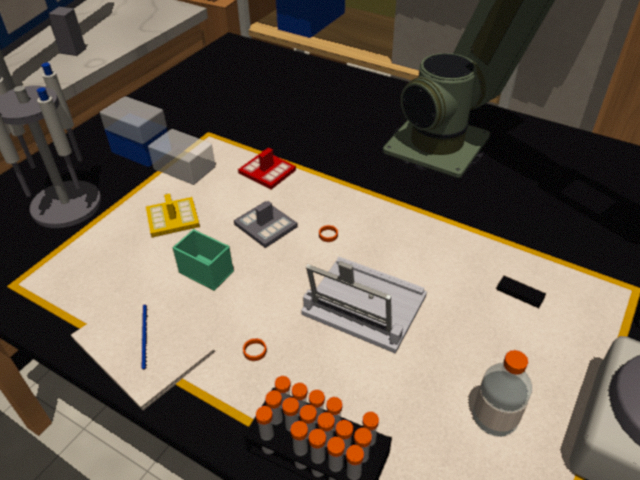

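View pics/top0.png

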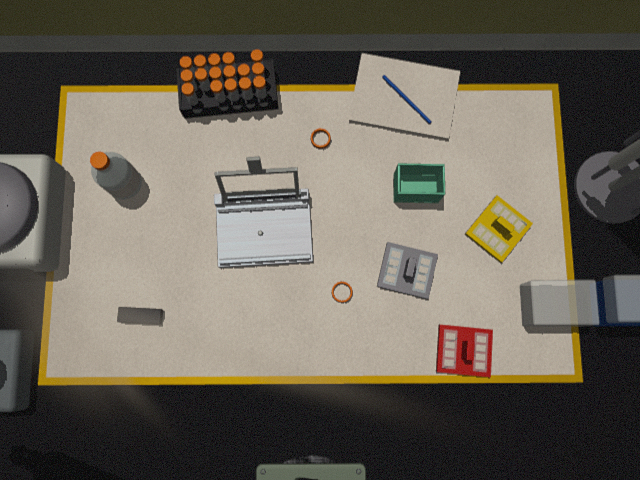

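Top view: grey carrier centred near (408,270), its grip running roughly up the picture. The clamp base is at (218–312, 192–268) with its pin at about (261,233). The clamp frame stands open on the far (+x) side, its tongue at (254,165). Next I'll get a first estimate and take close wrist looks.

```bash
cat > h.py <<'E'
from bench import *
import cv2, numpy as np
def ray(c,px,z):
    R=cv2.Rodrigues(np.array(c["rvec"],float))[0]; t=np.array(c["tvec"],float).ravel()
    u=cv2.undistortPoints(np.array(px,float).reshape(-1,1,2),np.array(c["intrinsics"]),None).reshape(-1,2)
    d=np.c_[u,np.ones(len(u))]@R; o=-R.T@t
    return o+d*((z-o[2])/d[:,2])[:,None]
def proj(c,P):
    return cv2.projectPoints(np.array(P,float).reshape(-1,1,3),np.array(c["rvec"],float),np.array(c["tvec"],float),np.array(c["intrinsics"]),None)[0].reshape(-1,2)
def down(a):  # jaw (tool y) direction at angle a from world x
    y=np.array([np.cos(a),np.sin(a),0]); z=np.array([0,0,-1.]); return np.c_[np.cross(y,z),y,z]
E
python3 - <<'E'
from h import *
c=camera_params("top"); np.set_printoptions(precision=4,suppress=True)
print("base lower corners z28",ray(c,[(218,268),(312,263)],.028))
print("pin z23",ray(c,[(261,233)],.023))
print("carrier z14",ray(c,[(393,243),(437,251),(429,299),(379,289)],.014))
print("grip top",ray(c,[(410,269)],.05), "tongue", ray(c,[(254,165)],.18))
im=cv2.imread("pics/top0.png")
a=cv2.resize(im[140:290,190:340],None,fx=4,fy=4,interpolation=2)
cv2.imwrite("pics/crop.png",a)
E
```

```text
base lower corners z28 [[ 0.4706  0.181   0.028 ]
 [ 0.4798 -0.0041  0.028 ]]
pin z23 [[0.5414 0.0977 0.023 ]]
carrier z14 [[ 0.5216 -0.1667  0.014 ]
 [ 0.505  -0.2543  0.014 ]
 [ 0.4092 -0.2346  0.014 ]
 [ 0.4293 -0.1364  0.014 ]]
grip top [[ 0.4642 -0.1935  0.05  ]] tongue [[0.6342 0.0976 0.18  ]]
```

View pics/crop.png

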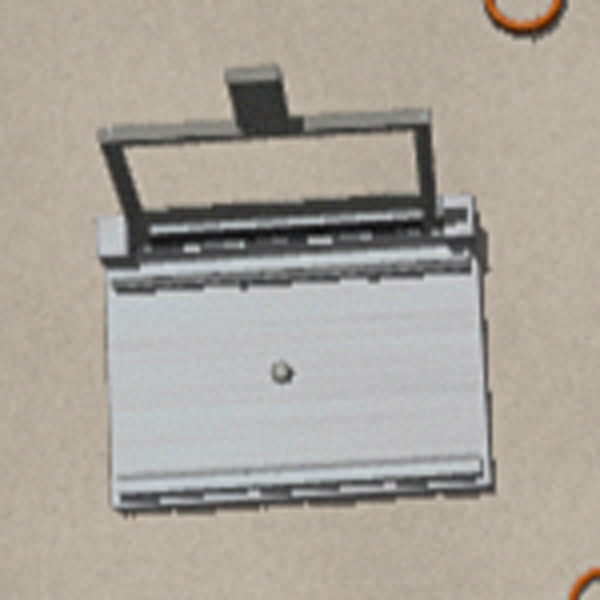

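Run:
```python
from h import *
import pickle
np.set_printoptions(precision=4,suppress=True)
D={}
for n,p,a in(("base",[.50,.092,.30],92.85),("car",[.44,-.196,.25],78)):
    movep(p,down(np.radians(a))); D[n]=camera_params("wrist"); im=grab_frame("wrist"); cv2.imwrite(f"pics/w_{n}.png",im)
    print(n,read_time_s(),read_tcp_pos(),read_joint_pos())
pickle.dump(D,open("D.pkl","wb"))
a=cv2.imread("pics/w_base.png");b=cv2.imread("pics/w_car.png")
```

```text
base 2.2083 [0.4999 0.0927 0.2998] [ 0.1606  0.1731  1.5707  0.0002  1.3981 -1.4611]
car 3.4 [ 0.4407 -0.1951  0.2503] [-0.4409  0.1543  1.7183  0.0006  1.2684 -1.8041]
```

View pics/w_base.png

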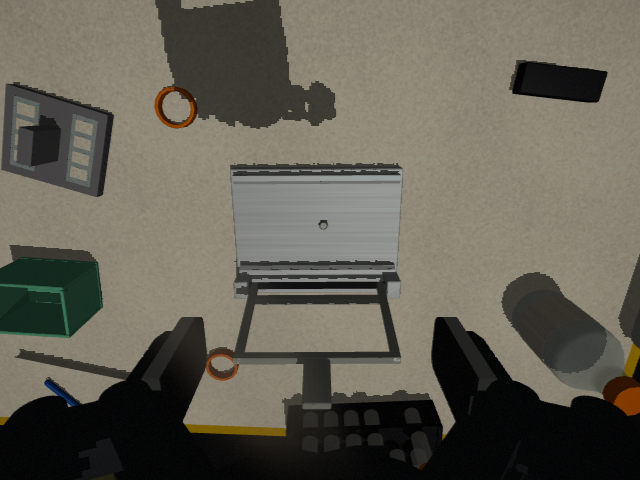

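View pics/w_car.png

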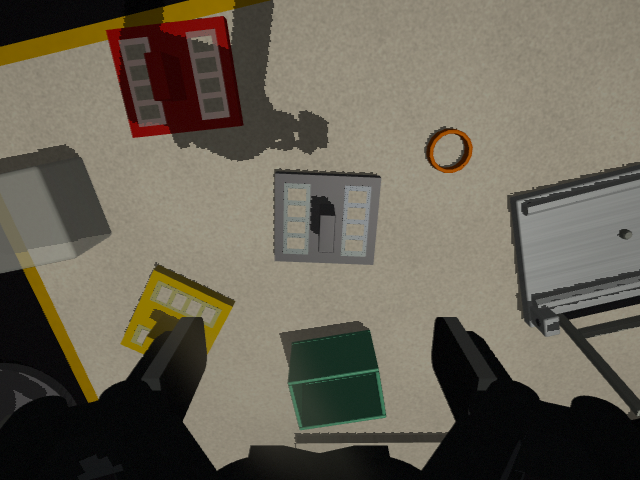

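Run:
```python
from h import *
import pickle
np.set_printoptions(precision=4,suppress=True)
D=pickle.load(open("D.pkl","rb")); c=D["car"];b=D["base"]
im=cv2.imread("pics/w_car.png"); hsv=cv2.cvtColor(im,cv2.COLOR_BGR2HSV)
print("cam",-cv2.Rodrigues(np.array(c["rvec"],float))[0].T@c["tvec"])
print("car",(q:=ray(c,[(275,175),(380,179),(374,264),(275,261)],.014)),q.mean(0))
print("griptop",ray(c,[(319.5,215),(335,215),(334,252),(319,252)],.058))
e=ray(b,[(232,167),(402,166)],.028); print("edge",e)
pin=ray(b,[(323,222)],.023); print("pin",pin)
y=e[1]-e[0]; y/=np.linalg.norm(y); x=np.array([y[1],-y[0],0])
print("yaw",np.degrees(np.arctan2(x[1],x[0])))
o=e.mean(0)+.063*x; o[2]=0; print("o",o,"pin y",(pin-o)@y,(pin-o)@x)
h=o+.068*x+[0,0,.0345]
for q in np.arange(1.3,1.86,.1):
    u=-np.cos(q)*x+np.sin(q)*np.array([0,0,1]); P=[h+.162*u,h+.11*u-.076*y,h+.11*u+.076*y]
    print(round(q,2),proj(b,P).ravel(),proj(camera_params("top"),P).ravel())
P=[o+sx*x+sy*y+[0,0,.016] for sx in(-.0475,.0475) for sy in(-.095,.095)]
print("channel floor corners",proj(b,P).ravel())
```

```text
cam [ 0.3592 -0.1785  0.4018]
car [[ 0.4147 -0.2334  0.014 ]
 [ 0.4399 -0.1337  0.014 ]
 [ 0.5275 -0.154   0.014 ]
 [ 0.5026 -0.2553  0.014 ]] [ 0.4712 -0.1941  0.014 ]
griptop [[ 0.4515 -0.1969  0.058 ]
 [ 0.4544 -0.1833  0.058 ]
 [ 0.4889 -0.191   0.058 ]
 [ 0.486  -0.2046  0.058 ]]
edge [[ 0.4844 -0.0002  0.028 ]
 [ 0.4742  0.1797  0.028 ]]
pin [[0.5416 0.0996 0.023 ]]
yaw 3.238740399939461
o [0.5422 0.0933 0.    ] pin y [0.0063] [-0.0003]
1.3 [317.0473 317.5535 230.4122 302.9566 404.3444 302.0159] [254.4904 200.424  298.4671 197.1842 215.1541 202.0873]
1.4 [317.1811 338.6346 230.7819 315.2064 404.1272 314.2763] [253.9094 191.1152 298.1052 191.1585 214.7648 196.0532]
1.5 [317.3216 358.4978 231.4206 326.9071 403.6481 325.9901] [253.4123 181.8923 297.7546 185.1873 214.4679 190.0689]
1.6 [317.465  376.6798 232.311  337.8472 402.9211 336.9453] [253.0058 172.8881 297.4196 179.3474 214.267  184.2113]
1.7 [317.6076 392.8134 233.4295 347.8445 401.9668 346.9595] [252.6951 164.2303 297.1045 173.7129 214.1643 178.555 ]
1.8 [317.7462 406.641  234.7479 356.7519 400.8104 355.885 ] [252.4836 156.0378 296.8132 168.354  214.1602 173.1705]
channel floor corners [230.8348 179.5532 403.4447 178.5454 237.0415 259.8145 398.3653 258.9178]
```

Wrist views. In the clamp view the near outer edge of the base runs (232,167)–(402,166), the pin is at (323,222) and the tongue end at (317,405), so the frame stands at about 1.8 rad. In the carrier view the plate corners are (275,175), (380,179), (374,264) and (275,261), with the grip top at about (327,233). Now I'll grasp and lift.

Run:
```python
from h import *
import pickle
np.set_printoptions(precision=4,suppress=True)
R=down(np.radians(76.5)); g=np.array([.4705,-.194])
movep([*g,.13],R); move_linear([*g,.046],speed=.08,threshold=10)
print(read_tcp_pos(),read_contact_force())
gripper_to(0.0,45); print("w",read_grip_width(),read_tcp_pos(),read_contact_force(),read_time_s())
zg=read_tcp_pos()[2]
move_linear([*g,.12],speed=.1); pause(.2)
c=camera_params("wrist"); im=grab_frame("wrist"); t=read_tcp_pos(); print(t,read_contact_force(),read_grip_width(),read_time_s())
pickle.dump((c,zg),open("E.pkl","wb"))
# expected plate top corners
a=np.radians(-13.5); x=np.array([np.cos(a),np.sin(a),0]); y=np.array([-x[1],x[0],0]); u=t-[0,0,zg]
P=[u+sx*.046*x+sy*.052*y+[0,0,.014] for sx,sy in((-1,-1),(-1,1),(1,1),(1,-1))]
p=proj(c,P); print(p)
cv2.polylines(im,[p.round().astype(int)],True,(0,0,255),1); cv2.imwrite("pics/lift.png",im)
```

```text
[ 0.4709 -0.1942  0.0465] [-0.09   -0.8217 -0.1464]
w 0.13581116354336173 [ 0.4706 -0.1941  0.0462] [-1.0796 -1.2962  2.8361] 5.825
[ 0.4702 -0.1939  0.1194] [-0.046  -0.147  -2.0944] 0.13934899504135206 6.9667
[[207.9014 188.096 ]
 [430.1302 188.0945]
 [414.8349 355.7884]
 [223.0521 355.8567]]
```

View pics/lift.png

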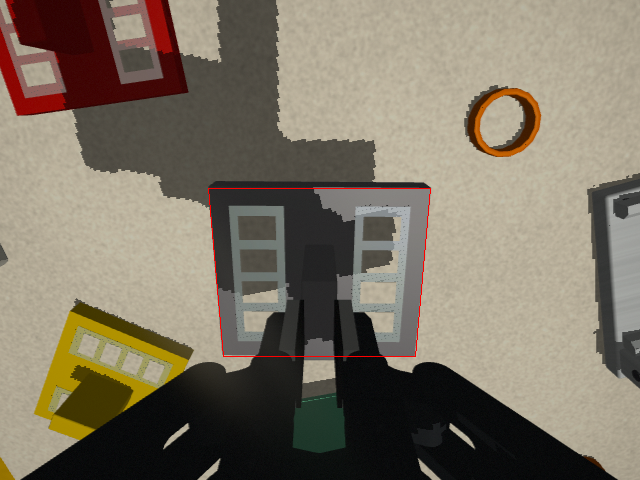

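The carrier matches the expected outline within about 1 px. Next I'll take it to the channel and probe along y for the pin.

Run:
```python
from h import *
import pickle
np.set_printoptions(precision=4,suppress=True)
zg=pickle.load(open("E.pkl","rb"))[1]
a=np.radians(3.1); x=np.array([np.cos(a),np.sin(a),0]); y=np.array([-x[1],x[0],0]); o=np.array([.5422,.0933,0])
R=down(a+np.pi/2)
def at(d,h): return o+(.0063+d)*y+[0,0,zg+h]
movep(at(-.0045,.06),R); move_linear(at(-.0045,.032),speed=.08)
pause(.2); print(read_contact_force(),read_time_s())
for d in(-.0045,-.003,-.0015,0,.0015,.003,.0045):
    move_linear(at(d,read_tcp_pos()[2]-zg),speed=.03)
    hit=move_linear(at(d,.0150),speed=.02,threshold=8)
    t=read_tcp_pos(); h=t[2]-zg; print(d,hit,"under %.4f"%h,"xy",(t-at(d,h))@x,(t-at(d,h))@y,read_contact_force(),read_time_s())
    if h<.0185 or h>.026: break
    move_linear(at(d,.0245),speed=.03)
```

```text
[ 0.163   0.252  -2.2092] 8.8083
-0.0045 True under 0.0237 xy 0.00236174587399156 0.0003134442758481102 [1.9981 0.9253 1.0644] 9.6083
-0.003 True under 0.0230 xy 0.0031498346405989088 -0.0003200627172275112 [0.4264 0.4527 1.9957] 10.4083
-0.0015 True under 0.0231 xy 0.0032412964887116092 -0.0004132475833198764 [ 0.4603 -0.1531  2.5422] 11.2667
0 True under 0.0233 xy 0.003126298055113065 -0.0004282765140614964 [-0.0529 -0.8332  2.7997] 12.1417
0.0015 True under 0.0234 xy 0.0031125189772964568 -0.00042087032790894495 [ 0.7674 -0.3227  4.0712] 13.0167
0.003 True under 0.0235 xy 0.003111662058512673 -0.0004691205161096547 [-0.1067 -0.8152  4.8963] 13.8917
0.0045 True under 0.0232 xy 0.003011320763328131 -0.00041297698241540154 [ 0.4913 -0.5128 -2.7024] 14.7667
```

Run:
```python
from h import *
import pickle
np.set_printoptions(precision=4,suppress=True)
zg=pickle.load(open("E.pkl","rb"))[1]
a=np.radians(3.1); x=np.array([np.cos(a),np.sin(a),0]); y=np.array([-x[1],x[0],0]); o=np.array([.5422,.0933,0])
def rep(s):
    t=read_tcp_pos()-o-[0,0,zg]; R=read_orientation()
    print(s,"base xyz",t@x,t@y,t[2],"F",read_contact_force(),"M",read_moment(),"yaw",np.degrees(np.arctan2(R[1,1],R[0,1]))-90,"tilt",R[:2,2],read_time_s())
rep("now"); pause(.3); rep("settled")
t=read_tcp_pos(); t[2]=zg+.036; print(move_linear(t,speed=.05)); pause(.2); rep("up36")
c=camera_params("wrist"); im=grab_frame("wrist"); cv2.imwrite("pics/chan.png",im); pickle.dump(c,open("F.pkl","wb"))
```

```text
now base xyz -0.000845565164527659 0.011021522035299606 0.02399042743415615 F [ 1.6445  0.6577 -2.4613] M [ 0.0025 -0.2105 -0.0463] yaw 3.4907105175293083 tilt [ 0.0695 -0.0016] 15.0833
settled base xyz -0.0003074309132068425 0.010801440001431543 0.024343155079913317 F [-0.638   0.1831 -1.1945] M [ 0.0391 -0.0564 -0.077 ] yaw 3.5027055089227304 tilt [ 0.0703 -0.0018] 15.3833
False
up36 base xyz -0.0005259522848795684 0.010776349474718071 0.03586436921538176 F [ 1.2172  0.5837 -1.9223] M [-0.0392  0.0579  0.0134] yaw 3.50144172825415 tilt [ 0.0706 -0.0019] 15.9667
```

View pics/chan.png

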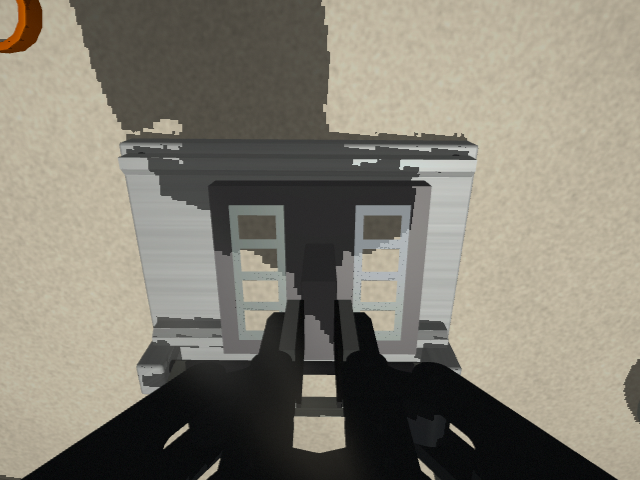

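The view shows the carrier aligned in the channel. The base's near top edge runs (121,142)–(477,146). The tool has tilted about 4° from the contact, because moves without a rotation keep the deflected orientation. I'll straighten it and check the x alignment.

Run:
```python
from h import *
import pickle
np.set_printoptions(precision=4,suppress=True)
zg=pickle.load(open("E.pkl","rb"))[1]; F=pickle.load(open("F.pkl","rb"))
a=np.radians(3.1); x=np.array([np.cos(a),np.sin(a),0]); y=np.array([-x[1],x[0],0]); o=np.array([.5422,.0933,0])
R=down(a+np.pi/2)
e=ray(F,[(121,143),(477,146)],.028)-o; print("edge in base (expect -63, +-95)",e@x*1e3,e@y*1e3)
P=[o+X*x+Y*y+[0,0,Z] for X,Z in((-.063,.028),(-.0515,.028),(-.0475,.024),(-.0475,.016),(.0475,.016)) for Y in(-.095,.095)]
print(proj(F,P).round(0).reshape(-1,4))
move_linear(o-.0005*x+.0063*y+[0,0,zg+.05],R,speed=.06); pause(.2)
t=read_tcp_pos(); Q=read_orientation(); c=camera_params("wrist"); im=grab_frame("wrist")
print((t-o)@x,(t-o)@y,t[2]-zg,Q[:,2],read_contact_force(),read_time_s())
p=proj(c,P).reshape(-1,2,2).round().astype(int)
u=t-[0,0,zg]; q=proj(c,[u+sx*.046*x+sy*.052*y+[0,0,.014] for sx,sy in((-1,-1),(-1,1),(1,1),(1,-1))])
cv2.imwrite("pics/chan2raw.png",im)
for l in p: cv2.line(im,tuple(map(int,l[0])),tuple(map(int,l[1])),(0,0,255),1)
cv2.polylines(im,[q.round().astype(int)],True,(0,255,0),1)
cv2.imwrite("pics/chan2.png",cv2.resize(im[100:400,110:510],None,fx=2,fy=2))
```

```text
edge in base (expect -63, +-95) [-60.9838 -60.9656] [-88.161   88.1217]
[[106. 139. 492. 142.]
 [111. 162. 488. 165.]
 [116. 168. 483. 171.]
 [123. 165. 478. 168.]
 [151. 315. 453. 318.]]
-0.0012829427206992742 0.006390735053106774 0.04948700933061759 [-0.0011 -0.0002 -1.    ] [-0.002   0.0495 -1.7606] 16.6583
```

View pics/chan2.png

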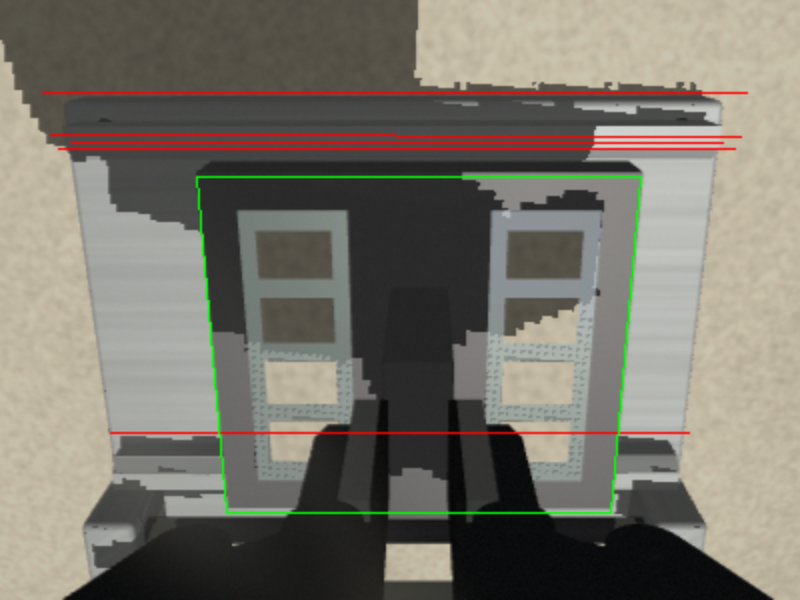

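Run:
```python
from h import *
np.set_printoptions(precision=2,suppress=True)
a=np.radians(3.1); x=np.array([np.cos(a),np.sin(a),0]); y=np.array([-x[1],x[0],0]); o=np.array([.5422,.0933,0])
c=camera_params("wrist"); im=cv2.imread("pics/chan2raw.png"); g=cv2.cvtColor(im,cv2.COLOR_BGR2GRAY)
print("cam",(-cv2.Rodrigues(np.array(c["rvec"],float))[0].T@c["tvec"]-o)*1e3)
for s,col in (("L",155),("R",458)):
    print(s,"near",list(enumerate(g[140:185,col].tolist(),140))); 
for s,col in (("L",185),("R",436)):
    print(s,"far",list(enumerate(g[305:350,col].tolist(),305)))
def bx(px,z): e=ray(c,px,z)-o; return np.c_[e@x,e@y]*1e3
print("near floor",bx([(150,179),(455,179)],.016),"far floor",bx([(180,319),(440,319)],.016))
print("far end floor y",bx([(146,182),(467,182),(167,330),(449,330)],.016))
print("near edge z0/16/28",[bx([(143,150),(470,150)],z).ravel() for z in(0,.016,.028)])
```

```text
cam [-84.32   1.59 247.51]
L near [(140, 79), (141, 80), (142, 81), (143, 84), (144, 85), (145, 84), (146, 82), (147, 81), (148, 68), (149, 62), (150, 63), (151, 68), (152, 70), (153, 71), (154, 73), (155, 72), (156, 73), (157, 73), (158, 73), (159, 73), (160, 70), (161, 64), (162, 65), (163, 71), (164, 73), (165, 74), (166, 74), (167, 75), (168, 74), (169, 75), (170, 74), (171, 74), (172, 74), (173, 74), (174, 68), (175, 66), (176, 67), (177, 66), (178, 145), (179, 152), (180, 169), (181, 168), (182, 166), (183, 167), (184, 168)]
R near [(140, 192), (141, 193), (142, 180), (143, 180), (144, 181), (145, 85), (146, 82), (147, 75), (148, 63), (149, 63), (150, 87), (151, 127), (152, 157), (153, 183), (154, 196), (155, 198), (156, 78), (157, 75), (158, 75), (159, 74), (160, 65), (161, 62), (162, 64), (163, 202), (164, 203), (165, 203), (166, 203), (167, 205), (168, 206), (169, 206), (170, 203), (171, 200), (172, 200), (173, 202), (174, 148), (175, 147), (176, 148), (177, 148), (178, 144), (179, 173), (180, 192), (181, 187), (182, 188), (183, 189), (184, 191)]
L far [(305, 169), (306, 170
[... 653 characters left out ...]
), (317, 186), (318, 186), (319, 75), (320, 72), (321, 64), (322, 63), (323, 63), (324, 63), (325, 64), (326, 64), (327, 93), (328, 123), (329, 122), (330, 125), (331, 125), (332, 125), (333, 75), (334, 84), (335, 84), (336, 156), (337, 186), (338, 186), (339, 187), (340, 174), (341, 76), (342, 74), (343, 72), (344, 69), (345, 63), (346, 62), (347, 63), (348, 63), (349, 63)]
near floor [[-42.84 -92.49]
 [-42.91  85.96]] far floor [[ 49.96 -85.32]
 [ 49.91  86.33]]
far end floor y [[-41.07 -95.08]
 [-41.14  93.19]
 [ 58.28 -94.92]
 [ 58.22  93.15]]
near edge z0/16/28 [array([ -57.78, -101.16,  -57.86,   98.67]), array([-59.48, -94.23, -59.55,  92.69]), array([-60.76, -89.02, -60.83,  88.2 ])]
```

The x centre of the channel is about 3 mm farther out: the edge I took as the wall top was the slab's lower edge. That explains the earlier wall contact. I'll search again with this correction, passing the rotation on every move.

Run:
```python
from h import *
import pickle
np.set_printoptions(precision=4,suppress=True)
zg=pickle.load(open("E.pkl","rb"))[1]
a=np.radians(3.1); x=np.array([np.cos(a),np.sin(a),0]); y=np.array([-x[1],x[0],0]); o=np.array([.5422,.0933,0])+.0029*x
R=down(a+np.pi/2)
def at(d,h): return o+(.0063+d)*y+[0,0,zg+h]
def rep(s):
    t=read_tcp_pos(); e=t-at(0,0); print(s,"under %.4f dx %.4f d %.4f"%(e[2],e@x,e@y),read_contact_force(),"tilt",read_orientation()[:2,2],"t",read_time_s())
move_linear(at(-.0045,.03),R,speed=.06); pause(.15); rep("above")
for d in(-.0045,-.003,-.0015,0,.0015,.003,.0045):
    move_linear(at(d,read_tcp_pos()[2]-zg),R,speed=.03)
    hit=move_linear(at(d,.0150),R,speed=.025,threshold=6); rep((d,hit))
    h=read_tcp_pos()[2]-zg
    if h<.0185 or h>.0265: break
    move_linear(at(d,.0245),R,speed=.03)
```

```text
above under 0.0302 dx 0.0002 d -0.0045 [-0.0525  0.4238 -2.1105] tilt [0.0005 0.0001] t 17.3083
(-0.0045, True) under 0.0221 dx 0.0003 d -0.0046 [-0.587  -0.5873  4.2776] tilt [ 0.0008 -0.0003] t 17.975
(-0.003, True) under 0.0218 dx 0.0016 d -0.0027 [0.802  0.406  2.7653] tilt [0.0036 0.0008] t 18.725
(-0.0015, True) under 0.0218 dx 0.0016 d -0.0012 [0.9217 0.0469 2.7063] tilt [0.0037 0.0008] t 19.4833
(0, True) under 0.0218 dx 0.0016 d 0.0003 [ 1.0211 -0.1898  3.2877] tilt [0.0037 0.0008] t 20.2417
(0.0015, True) under 0.0218 dx 0.0016 d 0.0018 [1.2385 0.5998 3.0083] tilt [0.0037 0.0008] t 21.0
(0.003, True) under 0.0221 dx 0.0013 d 0.0032 [ 0.757  -0.0818  4.0597] tilt [0.003  0.0006] t 21.75
(0.0045, True) under 0.0226 dx 0.0008 d 0.0048 [0.6487 0.0703 4.033 ] tilt [0.0019 0.0007] t 22.4833
```

```bash
cat >> h.py <<'E'
import pickle
np.set_printoptions(precision=4,suppress=True)
zg=.0462
a=np.radians(3.1); x=np.array([np.cos(a),np.sin(a),0]); y=np.array([-x[1],x[0],0]); o=np.array([.5422,.0933,0])+.0029*x
R=down(a+np.pi/2)
def at(d,h,dx=0): return o+dx*x+(.0063+d)*y+[0,0,zg+h]
def rep(s):
    t=read_tcp_pos(); e=t-at(0,0); Q=read_orientation(); print(s,"under %.4f dx %.4f d %.4f"%(e[2],e@x,e@y),"Fb %.2f %.2f %.2f"%(read_contact_force()@x,read_contact_force()@y,read_contact_force()[2]),"M",read_moment(),"tilt",Q[:2,2],"yaw %.2f"%(np.degrees(np.arctan2(Q[1,1],Q[0,1]))-93.1),"t",read_time_s())
E
python3 - <<'E'
from h import *
rep("now")
move_linear(at(-.0005,.030),R,speed=.05); rep("lift")
pause(.15); rep("lift+")
print(move_linear(at(-.0005,.0235),R,speed=.04,threshold=10)); rep("23.5"); 
print(move_linear(at(-.0005,.015),R,speed=.02,threshold=12)); rep("press"); pause(.15); rep("press+")
c=camera_params("wrist"); cv2.imwrite("pics/press.png",grab_frame("wrist")); pickle.dump(c,open("G.pkl","wb"))
cv2.imwrite("pics/press_s.png",grab_frame("scene"))
a_=cv2.imread("pics/press.png")[100:400,110:510]; b_=cv2.imread("pics/press_s.png")[200:380,270:450]
cv2.imwrite("pics/press_c.png",np.vstack([cv2.resize(a_,(480,300)),cv2.resize(b_,(480,300))]) if 0 else np.hstack([cv2.resize(a_,(440,500)),cv2.resize(b_,(360,500))]))
E
```

```text
now under 0.0243 dx -0.0003 d 0.0045 Fb -0.02 -0.32 -2.40 M [ 0.015  -0.0063 -0.0478] tilt [-0.0005 -0.0001] yaw -0.00 t 22.7333
lift under 0.0302 dx 0.0002 d -0.0008 Fb -0.04 -0.64 -1.64 M [0.0354 0.049  0.0104] tilt [0.0005 0.0001] yaw -0.03 t 23.0333
lift+ under 0.0299 dx -0.0001 d -0.0005 Fb 0.36 -0.03 -1.88 M [-0.007  -0.0243 -0.0423] tilt [-0.0002  0.    ] yaw -0.01 t 23.1833
False
23.5 under 0.0230 dx -0.0002 d -0.0005 Fb 0.52 0.55 -2.58 M [-0.0156 -0.0755  0.0253] tilt [-0.0007 -0.0001] yaw 0.01 t 23.4917
True
press under 0.0160 dx -0.0001 d -0.0005 Fb -1.56 -0.57 4.23 M [-0.0511  0.0058 -0.063 ] tilt [-0.0003  0.0001] yaw -0.00 t 23.9167
press+ under 0.0160 dx -0.0001 d -0.0005 Fb 0.02 0.24 5.34 M [-0.0982  0.0294 -0.0167] tilt [-0.0003  0.    ] yaw 0.00 t 24.0667
```

View pics/press_c.png

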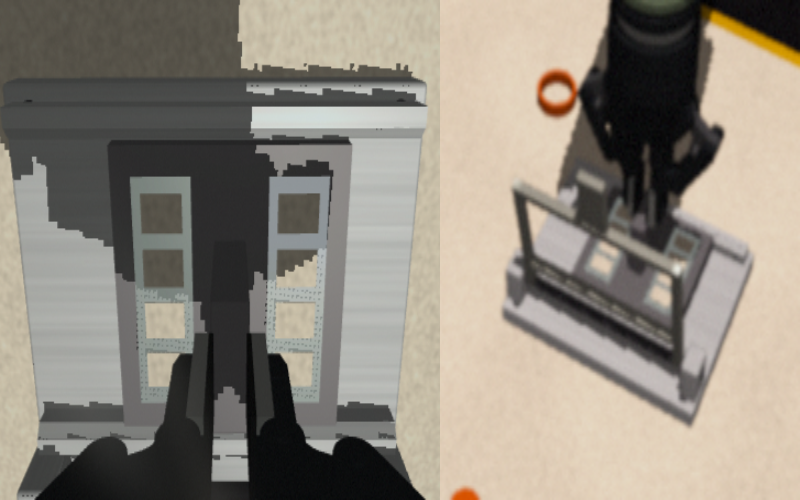

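At d = −0.5 mm the carrier dropped over the pin. The underside reads 16.0 mm, level, and holds 5 N of downward force. The earlier stops near 22 mm came from light thresholds tripping. The right-hand crop shows it sitting in the channel. Next I'll release it, back off and push the frame shut along its arc.

Run:
```python
from h import *
gripper_to(0.55); rep("open"); 
t=read_tcp_pos(); move_linear([t[0],t[1],.15],R,speed=.15)
c=camera_params("wrist"); pickle.dump(c,open("H.pkl","wb")); cv2.imwrite("pics/rel.png",grab_frame("wrist"))
move_linear([t[0],t[1],.26],R,speed=.2); gripper_to(0.0)
def tip(q,r=.148,extra=0):
    u=-np.cos(q)*x+np.array([0,0,np.sin(q)]); n=np.sin(q)*x+np.array([0,0,np.cos(q)])
    return o-.0005*y+.068*x+np.array([0,0,.0345])+r*u+.004*n+(.011+extra)*x+[0,0,.025]
s=tip(1.8,extra=.025)
movep([s[0],s[1],.26],R); move_linear(s,R,speed=.12,threshold=8); rep("behind")
for q in np.arange(1.7,0.05,-.2):
    hit=move_linear(tip(q),R,speed=.12,threshold=20)
    if hit: rep("HIT %.2f"%q); break
rep("q %.2f"%q)
```

```text
open under 0.0148 dx -0.0010 d -0.0005 Fb 0.32 -0.44 -0.40 M [-0.0279 -0.0206 -0.0076] tilt [-0.0027 -0.0003] yaw -0.00 t 24.6
behind under 0.1578 dx 0.1415 d -0.0066 Fb -0.28 0.16 0.54 M [0.0064 0.0258 0.0214] tilt [0.0016 0.0002] yaw 0.01 t 27.85
q 0.10 under 0.0326 dx -0.0670 d -0.0067 Fb 0.38 0.07 0.61 M [ 0.057  -0.0428  0.0011] tilt [0.0012 0.0002] yaw -0.00 t 31.5333
```

Run:
```python
from h import *
t=read_tcp_pos(); e=np.array([*t[:2],.0345+.004+.025-.004])
print(move_linear(e,R,speed=.03,threshold=12)); rep("pressed"); print("tip z",read_tcp_pos()[2]-.025)
t=read_tcp_pos(); move_linear([t[0],t[1],.2],R,speed=.15)
movep([*(o-.10*x)[:2],.30],R); pause(.2); cv2.imwrite("pics/shut.png",np.hstack([cv2.resize(grab_frame("wrist")[60:420,140:560],(400,343)),cv2.resize(grab_frame("scene")[200:380,260:470],(400,343))])); print(read_time_s())
```

```text
False
pressed under 0.0133 dx -0.0669 d -0.0067 Fb -0.24 0.15 -0.02 M [-0.053  -0.0977  0.0442] tilt [0.0001 0.    ] yaw -0.00 t 32.3083
tip z 0.03450149774338291
34.1917
```

View pics/shut.png

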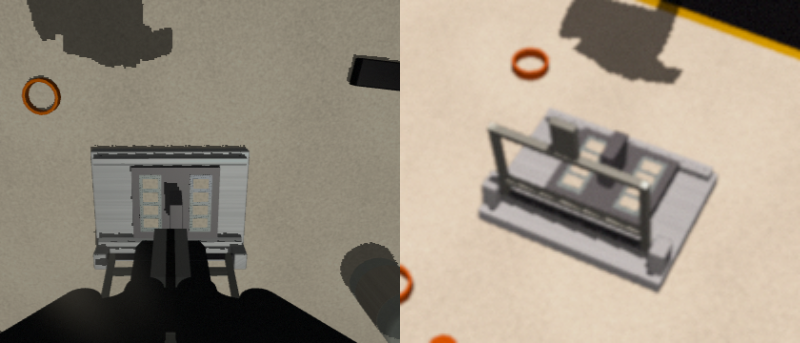

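The frame is still up at its starting angle: the fingers passed it without contact. The carrier still looks seated. I'll check the gripper's width and triangulate the tongue.

Run:
```python
from h import *
print("w",read_grip_width(),read_time_s())
b=pickle.load(open("D.pkl","rb"))["base"]; T=camera_params("top")
def M(c): return np.array(c["intrinsics"])@np.c_[cv2.Rodrigues(np.array(c["rvec"],float))[0],np.array(c["tvec"],float).reshape(3,1)]
top=grab_frame("top"); cv2.imwrite("pics/top1.png",top)
crop0=cv2.imread("pics/top0.png")[140:215,205:320]; crop1=top[140:215,205:320]
print("diff",np.abs(crop0.astype(int)-crop1).mean())
for pb,pt in(((317,407),(253,157)),((237,361),(216,173)),((398,360),(297,168))):
    X=cv2.triangulatePoints(M(b),M(T),np.array(pb,float).reshape(2,1),np.array(pt,float).reshape(2,1)).ravel(); X=X[:3]/X[3]
    print("base coords",(X-o)@x,(X-o)@y,X[2])
cv2.imwrite("pics/top1c.png",cv2.resize(np.hstack([crop0,crop1]),None,fx=3.4,fy=5))
```

```text
w 0.0002773892171389236 34.1917
diff 33.73000966183575
base coords 0.0989594552054981 -0.0007174248562031187 0.19589073821254172
base coords 0.005822127081851187 0.02129536606443426 0.35111463617129635
base coords 0.01576991930829599 -0.0459143636175009 0.3290444913664965
```

View pics/top1c.png

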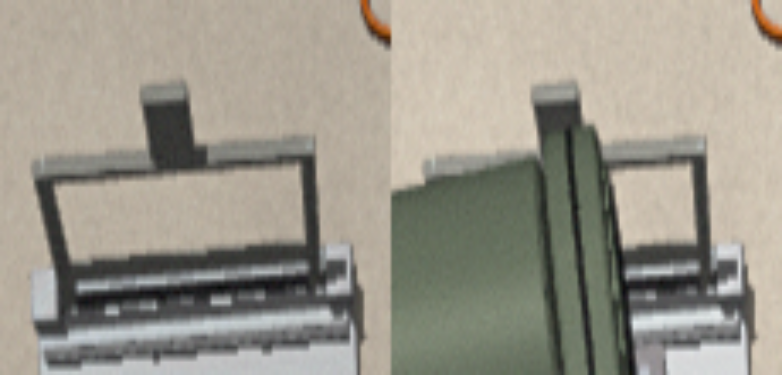

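Triangulating gives the tongue end at base (99, −1, 196) mm, so q is about 1.76. The fingertips overlapped it too little and slipped over the top. I'll repeat with the fingers about 30 mm lower behind the tongue.

```bash
cat >> h.py <<'E'
def tip(q,r,extra=0):
    u=-np.cos(q)*x+np.array([0,0,np.sin(q)]); n=np.sin(q)*x+np.array([0,0,np.cos(q)])
    return o-.0007*y+.068*x+np.array([0,0,.0345])+r*u+.004*n+(.011+extra)*x+[0,0,.025]
E
python3 - <<'E'
from h import *
s=tip(1.76,.118,.04)
movep([s[0],s[1],.27],R); move_linear(s,R,speed=.12,threshold=8); rep("behind")
for q in (1.7,1.5,1.3):
    if move_linear(tip(q,.118),R,speed=.12,threshold=20): rep("HIT"); break
    rep("q %.2f"%q)
im=grab_frame("scene"); i0=cv2.imread("pics/scene0.png"); cv2.imwrite("pics/mid.png",im)
print("tongue patch orig/now",i0[266:278,342:350].mean(),im[266:278,342:350].mean(), "bar",i0[272:276,311:314].mean(),im[272:276,311:314].mean(), read_time_s())
E
```

```text
behind under 0.1297 dx 0.1456 d -0.0069 Fb 0.58 0.06 -0.50 M [ 0.0149 -0.0143 -0.012 ] tilt [0.0021 0.0003] yaw 0.00 t 36.1583
q 1.70 under 0.1306 dx 0.0987 d -0.0070 Fb -0.83 -0.17 -0.70 M [-0.0122 -0.0126 -0.031 ] tilt [0.0016 0.0002] yaw 0.00 t 36.7
q 1.50 under 0.1314 dx 0.0751 d -0.0070 Fb -0.58 -0.10 -0.08 M [ 0.003  -0.0251  0.0217] tilt [0.0005 0.    ] yaw 0.00 t 37.05
q 1.30 under 0.1281 dx 0.0517 d -0.0070 Fb -0.05 -0.43 0.27 M [-0.0144 -0.0238  0.0032] tilt [ 0.0003 -0.    ] yaw 0.00 t 37.4
tongue patch orig/now 63.59027777777778 70.47916666666667 bar 82.75 133.52777777777777 37.45
```

Run:
```python
from h import *
for q,r in ((1.1,.12),(.9,.124),(.7,.128),(.5,.134),(.3,.14),(.12,.146)):
    if move_linear(tip(q,r),R,speed=.12,threshold=20): rep("HIT"); break
rep("q %.2f"%q)
t=read_tcp_pos(); h=move_linear([t[0],t[1],.048],R,speed=.03,threshold=14); rep("press %s"%h); print("tip z by 25mm",read_tcp_pos()[2]-.025)
t=read_tcp_pos(); move_linear([t[0],t[1],.16],R,speed=.15)
movep([*(o-.20*x)[:2],.32],R); pause(.2); w=grab_frame("wrist"); s=grab_frame("scene"); tp=grab_frame("top")
cv2.imwrite("pics/end.png",np.hstack([cv2.resize(s[200:380,260:470],(400,343)),cv2.resize(tp[140:290,190:340],(343,343))])); cv2.imwrite("pics/endw.png",w); print(read_time_s())
```

```text
q 0.12 under 0.0352 dx -0.0647 d -0.0069 Fb -0.59 0.86 0.53 M [-0.0192  0.014   0.0524] tilt [0.0009 0.0001] yaw 0.00 t 39.6583
press False under 0.0019 dx -0.0644 d -0.0069 Fb -0.87 0.58 -0.36 M [ 0.0108 -0.0509  0.0177] tilt [0.0006 0.0001] yaw -0.00 t 40.9083
tip z by 25mm 0.0231361572288808
43.0083
```

View pics/end.png

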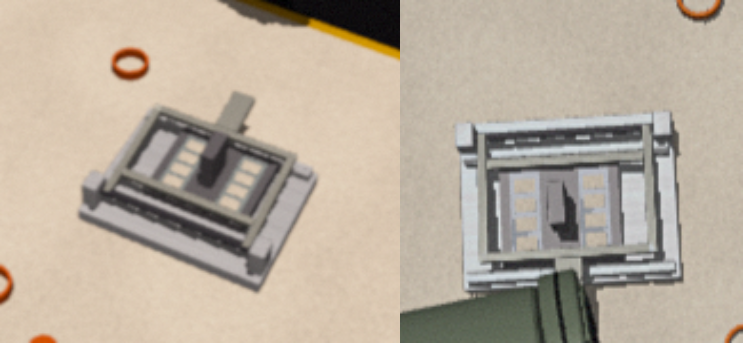

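The frame now lies almost level over the seated carrier, its bars clear of the grip. The downward press met no contact, because the shut fingertips reach less far than 25 mm. I'll press the tongue once more, deeper, until it stops.

Run:
```python
from h import *
p=o-.0007*y-.066*x
movep([*p[:2],.12],R); move_linear([*p[:2],.052],R,speed=.15); rep("pre")
h=move_linear([*p[:2],.026],R,speed=.025,threshold=15); rep("press %s"%h); print("tcp z",read_tcp_pos()[2])
pause(.15); rep("hold")
b=camera_params("scene")
t=read_tcp_pos(); move_linear([t[0],t[1],.16],R,speed=.15)
move_linear([*(o-.15*x)[:2],.25],R,speed=.25); s=grab_frame("scene"); cv2.imwrite("pics/end2.png",s)
for q in(0,.05,.1,.15):
    u=-np.cos(q)*x+np.array([0,0,np.sin(q)]); n=np.sin(q)*x+np.array([0,0,np.cos(q)]); H=o+.068*x-.0007*y+[0,0,.0345]
    print(q,proj(b,[H+.162*u+.004*n+s_*.012*y for s_ in(-1,1)]+[H+.11*u+.004*n+s_*.076*y for s_ in(-1,1)]).ravel().round(1))
print("moved px",[(np.argwhere(cv2.absdiff(s,cv2.resize(cv2.imread("pics/end2.png"),None,fx=1,fy=1)).sum(2)>60)).shape],read_time_s())
```

```text
pre under 0.0071 dx -0.0652 d -0.0069 Fb 0.62 0.90 0.41 M [ 0.027  -0.0079 -0.0175] tilt [0.0025 0.0004] yaw 0.01 t 44.5583
press True under -0.0162 dx -0.0663 d -0.0070 Fb -1.16 -1.03 7.52 M [-0.0394  0.2711  0.0345] tilt [-0.0011 -0.0001] yaw -0.00 t 45.4
tcp z 0.029962934736673177
hold under -0.0163 dx -0.0663 d -0.0070 Fb -1.06 -0.23 7.05 M [-0.0635  0.2344 -0.0499] tilt [-0.0009 -0.0001] yaw 0.00 t 45.55
0 [382.4 253.7 393.8 257.7 341.2 259.8 414.7 286.9]
0.05 [382.6 250.9 394.  254.9 341.2 257.9 414.9 285. ]
0.1 [382.7 248.2 394.1 252.2 341.1 256.1 415.1 283.3]
0.15 [382.7 245.6 394.2 249.7 340.9 254.4 415.2 281.6]
moved px [(0, 2)] 47.2583
```

Run:
```python
from h import *
g=cv2.cvtColor(cv2.imread("pics/end2.png"),cv2.COLOR_BGR2GRAY); 
e=cv2.cvtColor(cv2.imread("pics/end.png"),cv2.COLOR_BGR2GRAY)[:,:400]; e=cv2.resize(e,(210,180),interpolation=cv2.INTER_AREA)
for c in(385,388,391): print(c,"before",e[40:66,c-260].tolist(),"now",g[240:266,c].tolist())
rep("arm"); print(read_grip_width())
```

```text
385 before [201, 202, 204, 205, 203, 201, 201, 193, 172, 153, 145, 144, 145, 144, 146, 145, 147, 147, 148, 147, 148, 148, 147, 145, 139, 130] now [203, 204, 204, 208, 205, 202, 202, 205, 202, 204, 206, 206, 207, 204, 196, 174, 150, 141, 141, 145, 146, 145, 144, 146, 149, 151]
388 before [201, 202, 203, 203, 202, 202, 203, 203, 195, 172, 153, 146, 146, 146, 147, 146, 146, 145, 141, 133, 128, 129, 139, 154, 158, 131] now [203, 204, 205, 207, 206, 206, 204, 206, 209, 205, 207, 207, 207, 207, 206, 190, 171, 150, 146, 148, 146, 145, 141, 144, 137, 129]
391 before [203, 201, 200, 201, 202, 201, 202, 203, 202, 193, 170, 151, 143, 139, 132, 128, 133, 146, 163, 180, 192, 202, 205, 208, 207, 201] now [205, 203, 205, 203, 203, 205, 204, 204, 208, 203, 207, 207, 209, 208, 205, 210, 203, 175, 149, 139, 128, 120, 127, 144, 174, 199]
arm under 0.2024 dx -0.1499 d -0.0063 Fb 0.53 0.39 0.52 M [-0.0321  0.0134  0.0104] tilt [-0.002  -0.0004] yaw 0.00 t 47.2583
-0.0015664454865101265
```

The tongue edge at column 388 moved from row 249 to about 255.7, which matches the prediction for q = 0. The clamp is shut and the arm is clear.

```bash
python3 -c "
from bench import *
hand_in(); print(read_time_s())"
```

```text
the job is handed in; nothing more can be done
the job is handed in; nothing more can be done
```

The carrier is seated over the locating pin and the clamp frame is shut over it. I handed the job in at about 47 s of the 61 s limit, with the gripper empty and clear of everything.

**How it went**
- **Carrier:** I gripped it, lifted it, probed along the channel and felt it drop over the pin. I then let go and pushed the frame shut along its arc, ending with a press on the tongue.
- **First probing pass:** the tool pushed against the channel wall, because my x estimate was about 3 mm off. I corrected that from a close wrist view.
- **Second probing pass:** it stopped near 22 mm at every place tried, probably because the force threshold was too light. A firmer press then dropped the carrier.
- **First clamp push:** it passed over the top of the tongue because the shut fingertips reach only about 8.5 mm past the TCP, not 25 mm. A lower push moved the frame.

**Last checks**
- **Carrier:** its underside was at 16.0 mm, level, and held against about 5 N down before I released it. I did not nudge it along y to test the pin. I also did not measure its height again after shutting the clamp.
- **Clamp:** the final press met a firm stop. The tongue edge in the scene camera then sat at row 255.7, which matches fully shut. That last check was numeric only, as I had used all the picture views.
- **Other things on the bench:** I did not knowingly touch any of them, but I did not measure whether any had moved.

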